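# Hang the support bracket on the slotted bench upright

### The job

Take the long support bracket (the one with two claws) and hang it on the slotted upright, in the two neighbouring slots just below the spring stud: push both claws through their slots until the stud is held in by the bracket's end plate, then press the bracket straight down until it is fully home and the stud springs out above the plate and locks it. The fit is closer than you can measure, so feel for the slots gently and press only as hard as it needs, without forcing or bending anything; leave the bracket locked, let go of it, and do not shove the spare bracket and the other things on the bench about.

Things in the scene. Friction and masses are not known exactly. Their poses are not given: they have to be found in the camera images.
- bracket: Long aluminium support bracket (130 mm, two claws), 0.2 to 0.3 kg, standing on its flat foot. Origin: middle of the lower edge of its mounting face; +x out of that face, the way the claws point; z up, y across. Foot: 5 mm thick, 34 wide, x 0 to -130, ending in a 16 mm high lip. End plate behind the mounting face: x -6 to 0, 34 wide, z 0 to 72.
- rib (a point): Middle of the bracket's rib, where to grip it from above, across y; on the bracket at x -45, y 0, z 20 mm (centre of mass: x -54). The rib stands on the foot along the middle: 12 mm thick (y -6 to 6), x -6 to -124, z 5 to 33. The foot's top at z = 5 juts 11 mm out on either side of it, so fingertips can bear down on it.
- claw (a point): Lower claw of the bracket, at the middle of its neck's root: on the bracket at x 0, y 0, z 15.5. Both claws are 5 mm thick (y -2.5 to 2.5): necks x 0 to 5.5 mm, z 12 to 19 and 52 to 59; then noses x 5.5 to 10 that hang 10 mm below their necks (z 2 to 19 and 42 to 59). Let go before the noses are well down behind the steel and it falls out.
- upright: Slotted upright, 200 tall, fixed on a 130 x 150 x 12 mm foot plate that juts 20 mm out in front. Origin: bench height, middle of the post, in the plane of the slotted front, x = 0, which looks along -x; z up, y across. The slotted strip, 44 wide, 4 thick, is clamped between the post's cheeks (66 wide outside), hollow behind: up to 7 mm left or right of the middle and 3 mm high or low, with slots and stud.
- lower_slot (a point): Lower edge of the slot for the lower claw, for a centred strip: on the upright at x 0, y 0 (+-7), z 112 (+-3). Slots 8 wide, 20 high, lower edges at z 72, 112, 152 (+-3); the upper claw goes in at 152. Claws pass with the bracket's origin 10 to 13 mm above home and within 1.5 mm of the slots' middle; else they butt with the mounting face 10 mm off.
- home (a point): The bracket's origin when hooked and fully home, for a centred strip: on the upright at x 0, y 0 (+-7), z 100 (+-3), axes parallel to the upright's (play: 1.5 mm towards -x and sideways). Pressing it down those 10 to 13 mm takes 2 to 12 N close to the end plate; far out along the rib it can jam. It stops hard at home; from there more than 25 N, or prying as hard, is too much.
- stud (a joint): Spring stud: steel pin 8 mm across, axis 77.5 mm above home, standing 5 mm out of its face. Value: how far it is pushed in, m: 0 = out, 0.005 = flush; the spring takes 4 N to start, 6.5 N at flush. The end plate holds it in while the bracket is hooked but too high; it springs out over the plate's top when the bracket is home, with 1.5 mm to spare.
- spare: The short spare bracket: like the long one but 85 mm long and with one claw; a bystander. Origin at the lower edge of its mounting face.
- meter: A black hand multimeter, 150 x 75 x 44 mm, lying on the bench; a bystander. Origin: middle of its underside.
- driver: A screwdriver lying on the bench; a bystander.
- spool: A metal wire spool, 52 mm across and 41 mm tall; a bystander. Origin: middle of its underside.
- flux: A white bottle, 48 mm across and 120 mm tall; a bystander. Origin: middle of its underside.
- psu_case: A small steel supply case, 110 x 80 x 40 mm; a bystander. Origin: middle of its underside.
- tray: A black divided parts tray, 160 x 110 x 35 mm; a bystander. Origin: middle of its underside.

How it is judged:
On the way:
1. both claws are through the two slots below the stud and the end plate holds the stud in (value of joint stud above 0.003 m and x of bracket in the frame of upright between -0.004 and 0.003 m and y of bracket in the frame of upright between -0.01 and 0.01 m and z of bracket in the frame of upright between 0.105 and 0.12 m), for 0.1 s.
At the end, for the whole second after the job is handed in: The bracket hangs at rest in the two slots below the stud: mounting face within 4 mm of the upright's face, within 10 mm of the middle sideways and 5 mm of its nominal home height, upright within 5 degrees, and the stud is out again (less than 1.5 mm in) above the end plate (value of joint stud below 0.0015 m and x of bracket in the frame of upright between -0.004 and 0.003 m and y of bracket in the frame of upright between -0.01 and 0.01 m and z of bracket in the frame of upright between 0.095 and 0.105 m and angle between bracket's own z axis and vertical below 0.09 rad and angle between the x axis of bracket and the x axis of upright, either way round below 0.12 rad and linear speed of bracket below 0.02 m/s); the robot touches nothing.
It fails at once if the bracket is forced against the upright (contact forces adding up to more than 90 N) (contact force between bracket and upright above 90 N).
It fails at once if the robot itself forces the upright (more than 25 N) (contact force between any of the arm, the fingers and upright above 25 N).
It fails at once if a bystander is shoved more than 30 mm (distance of any of spare, meter, driver, spool, flux, psu_case, tray from where it was at the start of the episode above 0.03 m).
It also fails if it takes over 72 s, if anything falls off the work surface, if the arm or the gripper's body presses on something with over 40 N, if the wrist force passes 120 N, or if a joint passes its speed limit or range.

### The arm

A 7-joint arm with a two-finger parallel gripper is mounted at the origin on the work surface. World frame = base frame: x ahead of the robot, y to its left, z up, the work surface at z = 0. Lengths are in m, angles in rad, forces in N, time in s.
With the tool pointing down it reaches from about 0.4 to 0.85 m from the base axis. Payload 4.5 kg.
Tool frame: the origin (TCP) lies at the very end of the fingers, on their centre line; the grasp point (between the pads) lies 19 mm behind it (r.pinch_z is the distance from the TCP to the grasp point, in m); z points along the fingers, y is the line along which they close (so a half turn about z gives the same grasp; the last joint's range is limited). The gripper opens to 88 mm and grips with 3 to 60 N. Pads are 18 mm wide; open, the fingers measure 123 mm over their backs; the gripper's body (75 mm by 187 mm) begins 45 mm behind the grasp point.
Start: joints at [1.135, 0.689, -0.195, 1.565, 0.157, 0.902, -0.215], TCP at [0.283, -0.557, 0.239] pointing down, gripper open.
Joint ranges: [-3.01, 3.01], [-0.46, 2.08], [-1.47, 1.51], [0.13, 2.56], [-1, 4.14], [0.04, 2.09], [-2.66, 2.66]. Speed limits (rad/s): [2.57, 2.57, 3.14, 3.14, 3.14, 3.14, 3.14].

### API

Orientations are given as a unit quaternion [x, y, z, w].
In Python, from plant import r, cams gives the robot as it stands.
- The arm moves only by the shell command python3 -m pendant 'ROWS' [FORCE]. ROWS is JSON, a list of rows, each a list of 3 entries, a list of its own where there are three numbers: the closure, from -1 (fully open) to 1 (shut), then the shift along the tool's x, y, z in mm, then the turn, a rotation vector about the tool's x, y, z in degrees. A call has 1 to 8 rows; each row shifts and turns the commanded pose from where the row before left it, along the tool's axes as they then stand; what a row does not reach is not made up. A row lasts 1/8 s, in which the tool goes at most 62.5 mm and 10.7 degrees, less where a joint would pass 70% of its speed; a pose out of reach is approached as far as the arm can. A call with a gripper value outside its range is refused whole. The fingers move at their own pace and stop on an object; FORCE is the grip in N (left out, the last holds). Time passes only in rows, so rows that do not move let the fingers close. It gives the time, the measured TCP pose, the force, the opening and the grip force at its end, in the units of the state.
- r.get_state(): the state, without advancing time (a new reading comes with each control period).
- cams.snapshot(name): name is "side" or "top"; returns a dict with "img" (400x640x3 uint8, red, green, blue), "camera_matrix" (3x3 intrinsics, pixels), "camera_from_world" (4x4, takes a point from world to camera coordinates). Camera axes: x right, y up, looking along -z (the intrinsics and any distortion apply to the point x, -y, -z); pixel columns grow to the right and rows downward; lengths in m; the calibration is good to about 2 mm. A picture is of the moment at which its call begins. There is no depth.
- r.finish_job(): hands the job in; it is judged then, once.
The state is a dict: "clock": time; "q": joint angles; "qd": joint speeds; "joint_torque": joint torques, N m; "tool_pos": TCP position; "eef_rot": TCP orientation; "contact_force": force on the tool from outside, world axes, zero at the start; "moment": the same for the moment, N m; "opening": opening from 0.0 (shut) to 1.0 (fully open); "finger_force": force on a finger pad.
Only numpy, scipy, OpenCV 4.12 (cv2) and the standard library are available. Lean on these libraries where they do the work, as an engineer would, in place of code of your own. Each camera call takes 0.05 s, during which the arm holds its last target. There are 200 camera calls.

## Working session

There is one attempt and no reset: what is moved stays moved. The work goes in short steps, Python scripts to look and compute and a shell command to move; the robot and the scene stay as the last step left them, time stands still between calls to the robot, and variables do not carry over. Pictures are saved under pics/ and viewed, at most 10 in all, crops included, and the job is handed in when it is done.

```bash
ls; mkdir -p pics; python3 - <<'E'
from plant import r,cams
import cv2,numpy as np
for n in("side","top"):
    s=cams.snapshot(n); cv2.imwrite(f"pics/{n}0.png",s["img"][:,:,::-1]); np.savez(f"pics/{n}0.npz",**s)
    print(n,np.round(s["camera_matrix"],1).tolist(),np.round(s["camera_from_world"],3).tolist())
print(r.get_state(), r.pinch_z)
E
```

```text
pics
side [[464.9, 0.0, 326.6], [0.0, 464.9, 203.4], [0.0, 0.0, 1.0]] [[-0.951, -0.309, -0.014, 0.578], [0.217, -0.698, 0.683, -0.209], [-0.221, 0.646, 0.731, -1.525], [0.0, 0.0, 0.0, 1.0]]
top [[450.1, 0.0, 313.7], [0.0, 450.1, 198.1], [0.0, 0.0, 1.0]] [[-0.012, -1.0, 0.004, -0.001], [0.997, -0.011, 0.074, -0.602], [-0.074, 0.005, 0.997, -1.34], [0.0, 0.0, 0.0, 1.0]]
{'clock': 0.1, 'q': array([ 1.13477791,  0.68990376, -0.19453088,  1.56622433,  0.15732114,
        0.90250841, -0.21509526]), 'qd': array([-0.00051853, -0.00083456, -0.0013548 , -0.002511  , -0.0014463 ,
       -0.00154279,  0.00072927]), 'joint_torque': array([-2.86162649e-03, -5.28505003e+01, -1.27129152e+00, -1.53837955e+01,
       -5.25495037e-02,  1.99264359e-03,  1.33716799e-05]), 'tool_pos': array([ 0.28265899, -0.55679876,  0.23799242]), 'eef_rot': array([ 9.72523441e-01,  2.32803514e-01, -2.54793790e-04, -7.84673788e-04]), 'contact_force': array([-0.41726802,  0.71224098,  0.49392747]), 'moment': array([-0.02548816,  0.08594456, -0.04272315]), 'finger_force': 0.0, 'opening': 1.0016732799341441} 0.0187
```

View pics/side0.png

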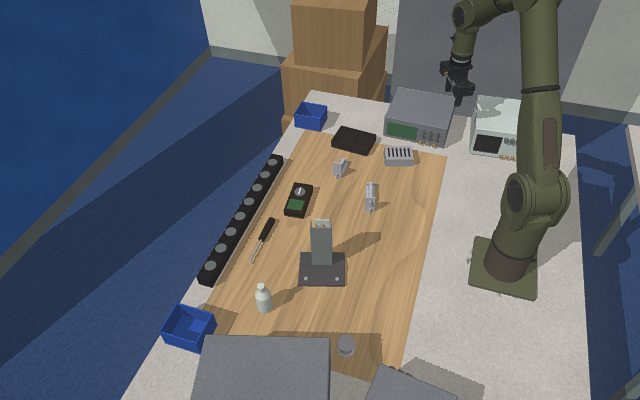

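View pics/top0.png

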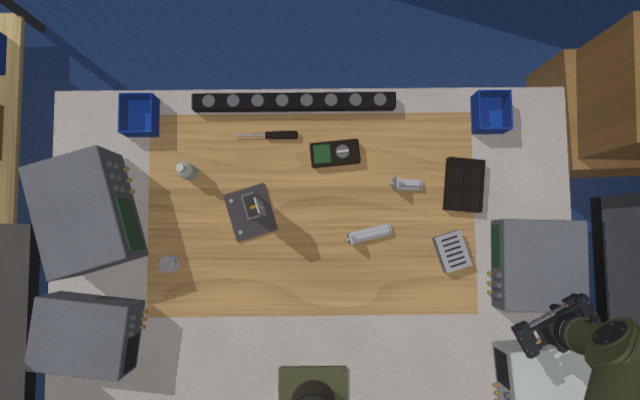

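```bash
python3 - <<'E'
import cv2,numpy as np
a=np.load("pics/top0.npz")["img"][:,:,::-1]; b=np.load("pics/side0.npz")["img"][:,:,::-1]
f=lambda i,x,y,w,h:cv2.resize(i[y:y+h,x:x+w],(800,int(h*800/w)),interpolation=cv2.INTER_CUBIC)
cv2.imwrite("pics/c1.png",np.vstack([f(a,215,170,200,80),f(b,290,180,160,55)])[:600])
cv2.imwrite("pics/c2.png",f(b,280,180,160,115))
E
```

```text
(no output)
```

View pics/c1.png

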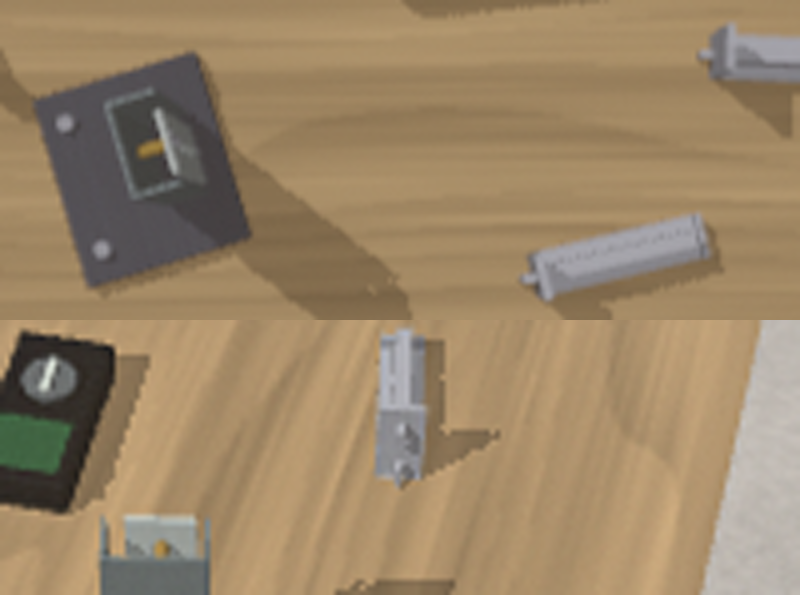

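View pics/c2.png

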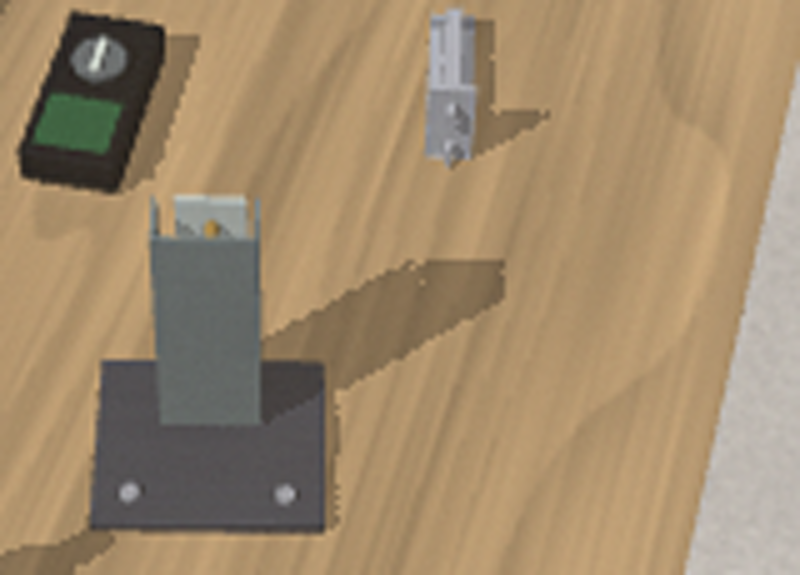

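```bash
python3 - <<'E'
import cv2,numpy as np
a=np.load("pics/top0.npz")["img"][:,:,::-1]; b=np.load("pics/side0.npz")["img"][:,:,::-1]
f=lambda i,x,y,w,h,s:cv2.resize(i[y:y+h,x:x+w],(w*s,h*s),interpolation=cv2.INTER_LINEAR)
m=np.zeros((600,800,3),np.uint8)
def put(im,x,y): m[y:y+im.shape[0],x:x+im.shape[1]]=im
put(f(a,238,186,40,30,10),0,0)      # upright top view
put(f(b,303,214,40,30,10),400,0)    # upright side
put(f(a,343,219,52,30,8)[:, :416],0,300) # bracket top
put(f(b,360,179,24,37,8),430,300)    # bracket side
cv2.imwrite("pics/c3.png",m)
E
```

```text
(no output)
```

View pics/c3.png

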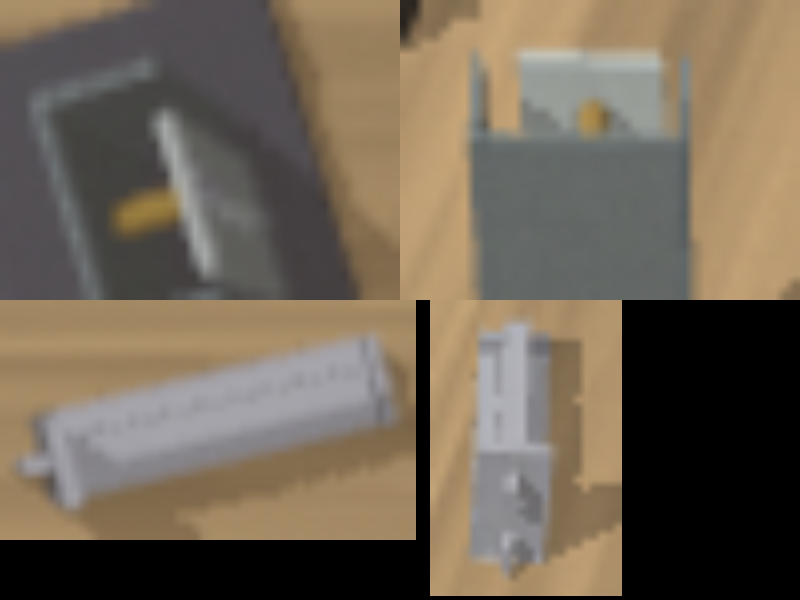

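```bash
cat >h.py <<'E'
import numpy as np
from scipy.optimize import least_squares
C={n:np.load(f"pics/{n}0.npz") for n in("side","top")}
def proj(n,P):
    M=C[n]["camera_from_world"];K=C[n]["camera_matrix"]
    c=np.asarray(P)@M[:3,:3].T+M[:3,3]; c=c*[1,-1,-1]; q=c@K.T; return q[...,:2]/q[...,2:]
def px(u,v,s,x0,y0): return (x0+(u+.5)/s-.5,y0+(v+.5)/s-.5)
def R(a): return np.array([[np.cos(a),-np.sin(a),0],[np.sin(a),np.cos(a),0],[0,0,1]])
def fit(obs,x0,model=None):
    def f(p):
        o=[]
        for n,m,uv in obs:
            m=np.array(m if not callable(m) else m(p),float)/1000
            o+=list(proj(n,R(p[3])@m+p[:3])-uv)
        return o
    s=least_squares(f,x0,x_scale=.01,loss="soft_l1"); print(np.round(s.x*1000,1),"yaw deg",np.degrees(s.x[3]).round(2)); print(np.round(np.array(f(s.x)).reshape(-1,2),1).tolist()); return s.x
E
python3 - <<'E'
from h import *
T=lambda u,v:px(u,v-300,8,343,219); S=lambda u,v:px(u-430,v-300,8,360,179)
b=fit([("side",(0,-17,72),S(473,450)),("side",(0,17,72),S(550,447)),("side",(0,-17,0),S(472,557)),("side",(0,17,0),S(546,560)),
("top",(-130,-17,16),T(377,335)),("top",(-130,17,16),T(398,416)),("top",(-3,-17,72),T(58,422)),("top",(-3,17,72),T(72,507))],[.63,-.1,0,1.8])
T=lambda u,v:px(u,v,4,215,170); S=lambda u,v:px(u,v,5,280,180)
A=lambda u,v:px(u,v,10,238,186); B=lambda u,v:px(u-400,v,10,303,214)
o=[("top",(-20,-75,12),T(197,53)),("top",(-20,75,12),T(250,236)),("top",(110,-75,12),T(36,100)),("top",(110,75,12),T(93,287)),
("side",(-20,75,12),S(102,362)),("side",(-20,-75,12),S(325,362)),("side",(110,75,12),S(92,525)),("side",(110,-75,12),S(324,526))]
u=fit(o,[.65,.15,0,1.8])
st=lambda s:(lambda p:(2,p[4]*1000+s*22,p[5]*1000))
o+=[("top",st(-1),A(160,112)),("top",st(1),A(208,275)),("side",st(1),B(520,58)),("side",st(-1),B(662,60))]
u=fit(o,list(u)+[0,.2])
U=lambda m:R(u[3])@np.array(m)/1000+u[:3]
for n,f in(("top",A),("side",B)):
  for m in((0,-33,200),(0,33,200),(4,-33,200),(2,0,200)): print(n,m,proj(n,U(m)).round(1))
print([A(155,65),A(232,297),B(473,50),B(688,55)])
from scipy.spatial.transform import Rotation as Q
from plant import r
print(Q.from_quat(r.get_state()["eef_rot"]).as_matrix().round(3))
for x in (-45,-30): print(R(b[3])@np.array([x,0,20])/1000+b[:3])
E
```

```text
[ 4.7970e+02 -1.1270e+02 -1.7000e+00  1.7939e+03] yaw deg 102.78
[[0.8, -0.4], [0.8, 0.5], [-0.0, -0.2], [0.0, -0.0], [-0.8, -0.2], [-0.6, 0.6], [0.0, -1.3], [1.1, -0.5]]
[ 576.8  141.4   -7.8 1864.7] yaw deg 106.84
[[0.1, -0.8], [1.3, 0.1], [-0.2, 0.1], [-0.3, 0.2], [44.8, 0.3], [-44.2, -0.1], [47.0, 0.4], [-46.4, -0.2]]
[ 576.5  142.3   -6.9 1863.1    2.9  205.7] yaw deg 106.75
[[-0.2, -0.7], [0.9, 0.2], [-0.5, 0.2], [-0.7, 0.3], [44.8, 0.4], [-44.2, -0.0], [47.0, 0.6], [-46.4, -0.2], [0.5, 0.0], [0.5, -0.3], [14.8, 0.1], [-13.9, -0.2]]
top (0, -33, 200) [253.5 191.7]
top (0, 33, 200) [260.7 215.5]
top (4, -33, 200) [252.  192.2]
top (2, 0, 200) [256.4 203.8]
side (0, -33, 200) [310.4 220. ]
side (0, 33, 200) [332.  220.2]
side (4, -33, 200) [310.3 221. ]
side (2, 0, 200) [321.2 220.6]
[(253.05, 192.05), (260.75, 215.25), (309.85, 218.55), (331.35, 219.05)]
[[ 0.892  0.453 -0.001]
 [ 0.453 -0.892  0.001]
 [-0.    -0.002 -1.   ]]
[ 0.48969353 -0.1565424   0.01830401]
[ 0.48637479 -0.14191414  0.01830401]
```

```bash
python3 - <<'E'
from h import *
T=lambda u,v:px(u,v,4,215,170); S=lambda u,v:px(u,v,5,280,180)
A=lambda u,v:px(u,v,10,238,186); B=lambda u,v:px(u-400,v,10,303,214)
o=[("top",(-20,-75,12),T(197,53)),("top",(-20,75,12),T(250,236)),("top",(110,-75,12),T(36,100)),("top",(110,75,12),T(93,287)),
("side",(-20,-75,12),S(102,362)),("side",(-20,75,12),S(325,362)),("side",(110,-75,12),S(92,525)),("side",(110,75,12),S(324,526)),
("side",(0,-33,200),B(473,50)),("side",(0,33,200),B(688,55)),("top",(0,-33,200),A(155,65)),("top",(0,33,200),A(232,297))]
st=lambda s:(lambda p:(2,p[4]*1000+s*22,p[5]*1000))
o+=[("top",st(-1),A(160,112)),("top",st(1),A(208,275)),("side",st(-1),B(520,58)),("side",st(1),B(662,60))]
u=fit(o,[.58,.14,0,1.86,0,.2])
print("home claw-through pose", R(u[3])@[0,u[4],.1115]+u[:3])
E
```

```text
[ 576.9  142.6   -4.4 1863.8    2.9  203.2] yaw deg 106.79
[[-0.4, -0.9], [0.8, 0.1], [-0.8, -0.0], [-0.9, 0.2], [0.2, -0.5], [0.1, -0.1], [-0.2, -0.3], [0.5, -0.0], [0.3, 1.0], [0.5, 0.6], [0.2, -0.6], [-0.2, 0.0], [0.3, -0.2], [0.4, -0.5], [0.1, -0.0], [0.4, -0.1]]
home claw-through pose [0.57419369 0.1417937  0.1071328 ]
```

```bash
python3 -m pendant '[[-1,[45,-33,0],[0,0,0]],[-1,[45,-33,0],[0,0,0]],[-1,[45,-33,0],[0,0,0]],[-1,[45,-33,0],[0,0,0]],[-1,[45,-33,0],[0,0,0]],[-1,[45,-33,0],[0,0,0]],[-1,[45,-33,0],[0,0,0]],[-1,[45,-33,0],[0,0,0]]]' 30; python3 -m pendant '[[-1,[0,0,0],[0,0,-9.5]],[-1,[0,0,0],[0,0,-9.5]],[-1,[0,0,0],[0,0,-9.5]],[-1,[0,0,0],[0,0,-9.5]],[-1,[0,0,0],[0,0,-9.5]],[-1,[0,0,0],[0,0,-9.5]],[-1,[0,0,0],[0,0,-9.5]],[-1,[0,0,0],[0,0,-9.5]]]'
cat >>h.py <<'E'
from scipy.spatial.transform import Rotation as Q
def to(p,yaw=None):
    "shift in tool mm and turn deg to reach TCP p (world m), tool x at yaw deg, pointing down"
    from plant import r
    s=r.get_state();m=Q.from_quat(s["eef_rot"]).as_matrix()
    print("pos",s["tool_pos"].round(4),"shift",(m.T@(np.array(p)-s["tool_pos"])*1000).round(1))
    if yaw is not None:
        a=np.radians(yaw);t=np.array([[np.cos(a),np.sin(a),0],[np.sin(a),-np.cos(a),0],[0,0,-1]])
        print("turn",np.degrees(Q.from_matrix(m.T@t).as_rotvec()).round(2),"F",s["contact_force"].round(1),"M",s["moment"].round(2),"open",round(float(s["opening"]),3),"t",s["clock"])
E
python3 -c "from h import *;to([.4897,-.1565,.0065],102.8)"
```

```text
clock: 1.1
tool_pos: [0.4849, -0.1573, 0.2386]
eef_rot: [0.973, 0.233, -0.0, 0.0]
contact_force: [0.8, -0.2, 0.1]
opening: 1.005
finger_force: 0.0
clock: 2.1
tool_pos: [0.4841, -0.159, 0.2384]
eef_rot: [0.621, 0.784, -0.0, -0.0]
contact_force: [0.7, 0.2, 0.2]
opening: 1.002
finger_force: 0.0
pos [ 0.4841 -0.159   0.2384] shift [  1.1   6.1 231.9]
turn [-0.04 -0.01  0.43] F [0.7 0.2 0.2] M [ 0.03 -0.11  0.02] open 1.002 t 2.1
```

```bash
python3 -m pendant '[[-1,[-0.5,6,40],[0,0,0.4]],[-1,[0,0,40],[0,0,0]],[-1,[0,0,40],[0,0,0]],[-1,[0,0,40],[0,0,0]],[-1,[0,0,20],[0,0,0]],[-1,[0,0,16],[0,0,0]],[-1,[0,0,0],[0,0,0]]]' 
python3 - <<'E'
from h import *
to([.4897,-.1565,.0065],102.8)
from plant import cams
import cv2
a=cams.snapshot("top")["img"][:,:,::-1];b=cams.snapshot("side")["img"][:,:,::-1]
f=lambda i,x,y,w,h,s:cv2.resize(i[y:y+h,x:x+w],(w*s,h*s),interpolation=cv2.INTER_LINEAR)
cv2.imwrite("pics/g1.png",np.hstack([f(a,335,200,66,66,6),f(b,340,160,66,66,6)]))
E
```

```text
clock: 2.98
tool_pos: [0.4896, -0.1578, 0.0416]
eef_rot: [0.626, 0.78, -0.001, -0.001]
contact_force: [0.2, -0.1, -0.4]
opening: 1.003
finger_force: 0.0
pos [ 0.4896 -0.1578  0.0416] shift [ 1.2  0.5 35.1]
turn [-0.14 -0.04 -0.26] F [ 0.2 -0.1 -0.4] M [-0.04 -0.11  0.02] open 1.003 t 2.975
```

View pics/g1.png

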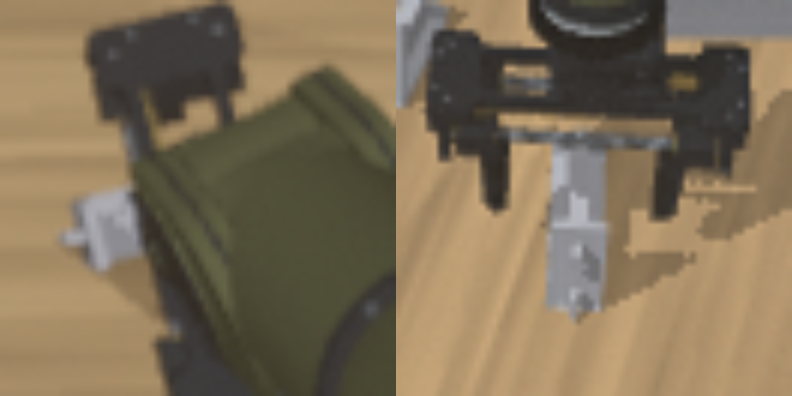

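The picture shows the fingers straddling the rib (side half: tips at about (495,205) and (665,210), rib between at x≈580). The gripper body stays behind the end plate, so I'm going down and gripping.

```bash
python3 -m pendant '[[-1,[0,0.5,20],[0,0,0]],[-1,[0,0,10],[0,0,0]],[-1,[0,0,5],[0,0,0]],[-1,[0,0,0],[0,0,0]]]' 30; python3 -m pendant '[[0.6,[0,0,0],[0,0,0]],[0.6,[0,0,0],[0,0,0]],[1,[0,0,0],[0,0,0]],[1,[0,0,0],[0,0,0]],[1,[0,0,0],[0,0,0]],[1,[0,0,0],[0,0,0]],[1,[0,0,0],[0,0,0]]]' 30; python3 -c "from h import *;to([.4897,-.1565,.0065],102.8)"
```

```text
clock: 3.58
tool_pos: [0.4909, -0.158, 0.0078]
eef_rot: [0.626, 0.78, -0.0, 0.0]
contact_force: [-0.4, 0.1, -0.3]
opening: 0.998
finger_force: 0.0
clock: 4.45
tool_pos: [0.4909, -0.1579, 0.0077]
eef_rot: [0.626, 0.78, -0.0, 0.0]
contact_force: [0.7, -0.4, -1.4]
opening: 0.229
finger_force: 0.0
pos [ 0.4909 -0.1579  0.0077] shift [ 1.7 -0.9  1.2]
turn [ 0.    0.   -0.28] F [ 0.7 -0.4 -1.4] M [-0.05 -0.02  0.02] open 0.229 t 4.45
```

```bash
python3 -m pendant '[[1,[0,0,1],[0,0,0]],[1,[0,0,0],[0,0,0]],[1,[0,0,0],[0,0,0]],[1,[0,0,0],[0,0,0]]]' 40; python3 -c "from h import *;to([.4897,-.1565,.0065],102.8)"
```

```text
clock: 4.95
tool_pos: [0.4908, -0.158, 0.0069]
eef_rot: [0.626, 0.78, -0.0, 0.0]
contact_force: [-1.8, 0.1, 5.1]
opening: 0.132
finger_force: 40.0
pos [ 0.4908 -0.158   0.0069] shift [ 1.7 -0.8  0.4]
turn [-0.    0.01 -0.28] F [-1.8  0.1  5.1] M [-0.01  0.13  0.09] open 0.132 t 4.95
```

```bash
python3 -m pendant '[[1,[0,0,-10],[0,0,0]],[1,[0,0,-25],[0,0,0]],[1,[0,0,-40],[0,0,0]],[1,[0,0,-36],[0,0,0]],[1,[0,0,0],[0,0,0]],[1,[0,0,0],[0,0,0]]]' 40; python3 -c "from h import *;to([.5948,.0733,.118],106.8)"
```

```text
clock: 5.7
tool_pos: [0.4901, -0.1582, 0.1171]
eef_rot: [0.626, 0.78, -0.0, -0.001]
contact_force: [-0.0, 0.1, -1.6]
opening: 0.131
finger_force: 40.0
pos [ 0.4901 -0.1582  0.1171] shift [203.4 152.3  -1.1]
turn [-0.07 -0.02 -4.31] F [-0.   0.1 -1.6] M [-0.08 -0.08 -0.  ] open 0.131 t 5.7
```

```bash
python3 -m pendant '[[1,[20,15,0],[0,0,0]],[1,[35,27,0],[0,0,0]],[1,[35,27,0],[0,0,0]],[1,[35,27,0],[0,0,0]],[1,[35,27,0],[0,0,0]],[1,[25,20,0],[0,0,-4.3]],[1,[0,0,0],[0,0,0]],[1,[0,0,0],[0,0,0]]]' 40; python3 - <<'E'
from h import *
to([.5948,.0733,.118],106.8)
from plant import cams
import cv2
a=cams.snapshot("top")["img"][:,:,::-1];b=cams.snapshot("side")["img"][:,:,::-1]
f=lambda i,x,y,w,h,s:cv2.resize(i[y:y+h,x:x+w],(w*s,h*s),interpolation=cv2.INTER_LINEAR)
cv2.imwrite("pics/g2.png",np.hstack([f(a,240,180,50,66,8),f(b,300,170,50,66,8)]))
E
```

```text
clock: 6.7
tool_pos: [0.589, 0.0523, 0.1161]
eef_rot: [0.596, 0.803, -0.002, -0.001]
contact_force: [0.3, 0.1, -2.7]
opening: 0.126
finger_force: 40.0
pos [0.589  0.0523 0.1161] shift [18.4 11.6 -2. ]
turn [-0.23  0.06 -0.03] F [ 0.3  0.1 -2.7] M [-0.09 -0.12  0.05] open 0.126 t 6.7
```

View pics/g2.png

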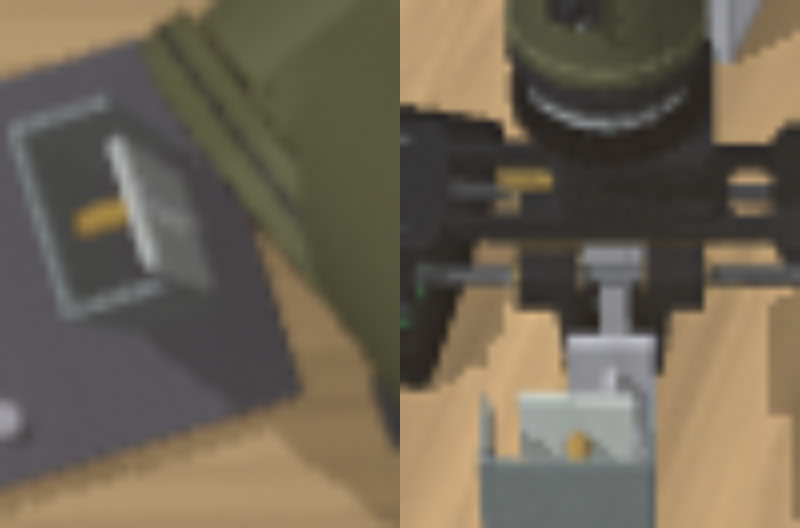

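The picture shows the wrist and bracket clear of the upright. In the side half the end plate's top edge runs (570,337) to (655,337) and the strip's top (520,395) to (635,395), so the bracket is about 12 mm to the right of the slots, which matches the planned shift.

```bash
python3 - <<'E'
from h import *
t=np.array([.589,.0523,.1161]);a=np.radians(106.8)
S=lambda u,v:px(u-400,v,8,300,170)
mp=lambda p,y,z:t+R(a)@(np.array([46.6,y,z])/1000)+R(a)@[0,p[1],p[2]]
ob=[(-17,S(570,337)),(17,S(655,337))]
for y,m in ob: print(proj("side",mp([0,0,0],y,72-6.4)).round(2),np.round(m,2))
# same for strip with upright pose u
u=np.array([.5769,.1426,0])
for y,m in ((-22,S(520,397)),(22,S(636,397))): print("strip z200 yo2.9",proj("side",u+R(a)@[.002,.0029+y/1000,.2]).round(2),np.round(m,2))
E
python3 -m pendant '[[1,[0,6,0],[0,0,0]],[1,[6,5.5,-1],[0,0,0]],[1,[6,0,0],[0,0,0]],[1,[6,0,0],[0,0,0]],[1,[0,0,0],[0,0,0]],[1,[0,0,0],[0,0,0]]]' 40; python3 -c "from h import *;to([.5948,.0733,.118],106.8)"
```

```text
[320.73 212.07] [320.81 211.69]
[331.58 212.14] [331.44 211.69]
strip z200 yo2.9 [314.68 219.1 ] [314.56 219.19]
strip z200 yo2.9 [329.16 219.2 ] [329.06 219.19]
clock: 7.55
tool_pos: [0.5961, 0.074, 0.1187]
eef_rot: [0.596, 0.803, -0.0, 0.0]
contact_force: [-1.0, -0.3, -2.3]
opening: 0.133
finger_force: 40.0
pos [0.5961 0.074  0.1187] shift [-0.3 -1.5  0.7]
turn [-0.01  0.03  0.02] F [-1.  -0.3 -2.3] M [-0.02 -0.05  0.05] open 0.133 t 7.55
```

```bash
python3 -m pendant '[[1,[4,-1.5,0.7],[0,0,0]],[1,[5,0,0],[0,0,0]],[1,[3,0,0],[0,0,0]],[1,[0,0,0],[0,0,0]]]' 40;python3 -m pendant '[[1,[1.5,0,0],[0,0,0]],[1,[1.5,0,0],[0,0,0]],[1,[1.5,0,0],[0,0,0]],[1,[0,0,0],[0,0,0]]]' 40; python3 -c "from h import *;to([.5904,.0877,.118],106.8)"
```

```text
clock: 8.05
tool_pos: [0.5912, 0.0858, 0.1181]
eef_rot: [0.596, 0.803, 0.0, -0.0]
contact_force: [-0.6, 0.1, -2.6]
opening: 0.134
finger_force: 40.0
clock: 8.55
tool_pos: [0.59, 0.0899, 0.1181]
eef_rot: [0.596, 0.803, 0.0, -0.0]
contact_force: [0.7, 0.5, -1.3]
opening: 0.134
finger_force: 40.0
pos [0.59   0.0899 0.1181] shift [-2.2 -0.3  0.1]
turn [ 0.02 -0.02  0.03] F [ 0.7  0.5 -1.3] M [ 0.09 -0.09 -0.01] open 0.134 t 8.55
```

```bash
for i in 1 2; do python3 -m pendant '[[1,[1.5,0,0],[0,0,0]],[1,[1.5,0,0],[0,0,0]],[1,[0,0,0],[0,0,0]]]' 40 | grep -E "pos|cont"; done; python3 -c "from h import *;to([.5904,.0877,.118],106.8)"
```

```text
tool_pos: [0.5894, 0.091, 0.1179]
contact_force: [1.3, -3.8, -1.6]
tool_pos: [0.5885, 0.0942, 0.1179]
contact_force: [2.2, -5.1, -3.2]
pos [0.5885 0.0942 0.1179] shift [-6.8 -0.  -0.1]
turn [-0.02  0.09 -0.03] F [ 2.2 -5.1 -3.2] M [-0.83 -0.44  0.04] open 0.127 t 9.3
```

```bash
for i in 1 2; do python3 -m pendant '[[1,[1,0,0],[0,0,0]],[1,[0.5,0,0],[0,0,0]],[1,[0,0,0],[0,0,0]]]' 40 | grep -E "pos|cont"; done; python3 -c "from h import *;to([.5904,.0877,.118],106.8)"
```

```text
tool_pos: [0.5881, 0.0952, 0.1178]
contact_force: [2.0, -5.3, -3.6]
tool_pos: [0.588, 0.0952, 0.1179]
contact_force: [3.8, -7.7, -2.3]
pos [0.588  0.0952 0.1179] shift [-7.9  0.1 -0. ]
turn [-0.03  0.22 -0.12] F [ 3.8 -7.7 -2.3] M [-1.27 -0.53 -0.09] open 0.136 t 10.05
```

```bash
for i in 1 2 3; do python3 -m pendant '[[1,[0,0,1],[0,0,0]],[1,[0,0,1],[0,0,0]],[1,[0,0,0],[0,0,0]]]' 40 | grep -E "pos|cont"; done; python3 -c "from h import *;to([.5904,.0877,.118],106.8)"
```

```text
tool_pos: [0.5882, 0.0952, 0.1163]
contact_force: [3.2, -8.5, -0.1]
tool_pos: [0.5883, 0.0952, 0.1143]
contact_force: [2.3, -9.6, 0.6]
tool_pos: [0.5883, 0.0952, 0.1123]
contact_force: [3.0, -8.5, 0.6]
pos [0.5883 0.0952 0.1123] shift [-7.8 -0.2 -5.6]
turn [ 0.01  0.23 -0.12] F [ 3.  -8.5  0.6] M [-1.34 -0.49 -0.  ] open 0.134 t 11.175
```

Sliding down smoothly with about 3 N of friction, so the claws are through. Continuing down.

```bash
for i in 1 2 3; do python3 -m pendant '[[1,[0,0,1],[0,0,0]],[1,[0,0,0.5],[0,0,0]],[1,[0,0,0],[0,0,0]]]' 40 | grep -E "pos|cont"; done; python3 -c "from h import *;to([.5904,.0877,.118],106.8)"
```

```text
tool_pos: [0.5884, 0.0952, 0.1109]
contact_force: [2.5, -8.1, 1.2]
tool_pos: [0.5883, 0.0954, 0.1094]
contact_force: [1.9, -7.1, 0.1]
tool_pos: [0.5883, 0.0954, 0.1081]
contact_force: [1.5, -7.8, 2.1]
pos [0.5883 0.0954 0.1081] shift [-8.  -0.2 -9.9]
turn [ 0.01  0.24 -0.11] F [ 1.5 -7.8  2.1] M [-1.42 -0.53 -0.06] open 0.133 t 12.3
```

```bash
for i in 1 2 3; do python3 -m pendant '[[1,[0,0,0.7],[0,0,0]],[1,[0,0,0.5],[0,0,0]],[1,[0,0,0],[0,0,0]]]' 40 | grep -E "pos|cont"; done; python3 -c "from h import *;to([.5904,.0877,.118],106.8)"
```

```text
tool_pos: [0.5885, 0.0953, 0.1077]
contact_force: [-0.5, -8.6, 7.5]
tool_pos: [0.5886, 0.0952, 0.1067]
contact_force: [0.7, -9.3, 10.7]
tool_pos: [0.5887, 0.0951, 0.1061]
contact_force: [-0.9, -9.8, 13.5]
pos [0.5887 0.0951 0.1061] shift [ -7.6  -0.5 -11.8]
turn [ 0.07  0.3  -0.12] F [-0.9 -9.8 13.5] M [-1.63  0.18  0.06] open 0.133 t 13.425
```

```bash
python3 -m pendant '[[1,[-0.7,0,0],[0,0,0]],[1,[-0.5,0,0],[0,0,0]],[1,[0,0,0],[0,0,0]]]' 40 | grep -E "pos|cont"; python3 - <<'E'
from h import *
to([.5904,.0877,.118],106.8)
from plant import cams
import cv2
a=cams.snapshot("top")["img"][:,:,::-1];b=cams.snapshot("side")["img"][:,:,::-1]
f=lambda i,x,y,w,h,s:cv2.resize(i[y:y+h,x:x+w],(w*s,h*s),interpolation=cv2.INTER_LINEAR)
cv2.imwrite("pics/g3.png",np.hstack([f(a,238,186,40,40,10),f(b,303,200,40,40,10)]))
E
```

```text
tool_pos: [0.5887, 0.0951, 0.1061]
contact_force: [-1.5, -7.9, 13.7]
pos [0.5887 0.0951 0.1061] shift [ -7.6  -0.5 -11.9]
turn [ 0.08  0.21 -0.07] F [-1.5 -7.9 13.7] M [-1.33  0.3   0.05] open 0.133 t 13.8
```

View pics/g3.png

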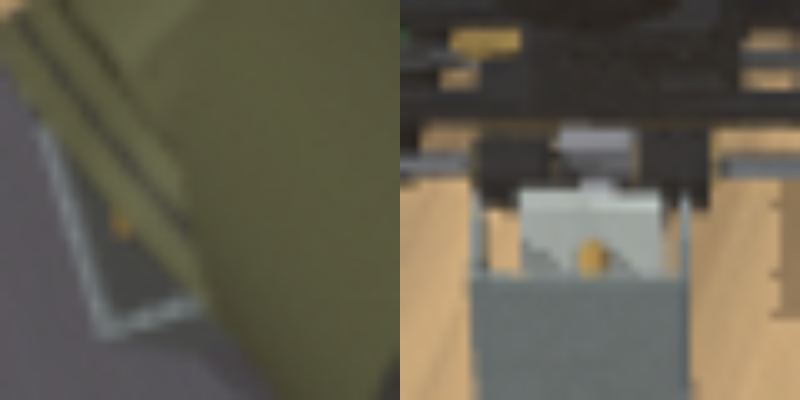

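The picture shows the stud's orange tail at (593,258) in the side half, about where it was before. I'll compare it numerically with the first picture.

```bash
python3 - <<'E'
from h import *
from plant import cams
def m(i,x,y,w,h):
    c=i[y:y+h,x:x+w].astype(float); k=np.clip(c[...,0]-c[...,2]-45,0,None); yy,xx=np.mgrid[y:y+h,x:x+w]
    return np.round(k.sum(0)).astype(int).tolist(),np.round(k.sum(1)).astype(int).tolist()
for n,w in(("side",(317,219,10,10)),("top",(246,200,12,12))):
    print(n,m(C[n]["img"],*w)); print(n,m(cams.snapshot(n)["img"],*w))
E
```

```text
side ([0, 0, 0, 0, 107, 128, 11, 0, 0, 0], [0, 0, 0, 0, 0, 42, 111, 93, 0, 0])
side ([0, 0, 0, 0, 119, 140, 14, 0, 0, 0], [0, 0, 0, 0, 0, 47, 120, 106, 0, 0])
top ([0, 0, 0, 5, 86, 108, 113, 112, 110, 62, 0, 0], [0, 0, 0, 0, 0, 58, 211, 236, 91, 0, 0, 0])
top ([0, 0, 0, 0, 10, 0, 0, 0, 0, 0, 0, 0], [0, 0, 0, 0, 0, 0, 0, 0, 10, 0, 0, 0])
```

```bash
python3 - <<'E'
from h import *
from plant import cams
i=cams.snapshot("top")["img"].astype(int)
for k in(C["top"]["img"].astype(int),i):
    print((k[...,0]-k[...,2])[205:211,244:254])
E
```

```text
[[-5  0  4  4  4  4 11 33 51 64]
 [-6 -3  2  4  4 28 60 77 88 91]
 [-5 -4  2  4  4 50 85 90 88 85]
 [-3 -5  0  5  4 40 76 76 66 52]
 [-3 -7 -1  2  3 20 41 37 23  7]
 [ 1 -4 -2  2  3  4  3  4  4  4]]
[[-6 -1  2  6 19 25 28 27 22 13]
 [-6 -4  1  3  7 31 28 27 27 21]
 [-6 -5  0  2  2 44 40 30 28 27]
 [-5 -7 -1  2  3 42 56 29 27 27]
 [-3 -7 -4  2  2 20 42 21 24 28]
 [-1 -7 -5  0  2  2  2  5 17 26]]
```

The tail's end is at column 249 in both pictures, so the stud is out again and the bracket is locked. I'll take off the preload, let go and withdraw.

```bash
python3 -m pendant '[[1,[-0.7,0,-0.7],[0,0,0]],[1,[0,0,-0.7],[0,0,0]],[1,[0,0,0],[0,0,0]]]' 10 | grep -E "pos|cont"; python3 -m pendant '[[0.6,[0,0,0],[0,0,0]],[0.4,[0,0,0],[0,0,0]],[0.2,[0,0,0],[0,0,0]],[0,[0,0,0],[0,0,0]],[-0.5,[0,0,0],[0,0,0]],[-1,[0,0,0],[0,0,0]],[-1,[0,0,0],[0,0,0]],[-1,[0,0,0],[0,0,0]]]'
```

```text
tool_pos: [0.5886, 0.0951, 0.1061]
contact_force: [1.0, -5.7, 3.7]
clock: 15.42
tool_pos: [0.5879, 0.0963, 0.1053]
eef_rot: [0.596, 0.803, -0.0, 0.0]
contact_force: [-0.7, -0.1, -0.2]
opening: 0.926
finger_force: 0.0
```

```bash
python3 -m pendant '[[-1,[-3,0,-3],[0,0,0]],[-1,[-5,0,-10],[0,0,0]],[-1,[-5,0,-30],[0,0,0]],[-1,[-20,0,-40],[0,0,0]],[-1,[-50,0,-30],[0,0,0]],[-1,[-50,0,-10],[0,0,0]],[-1,[-50,0,0],[0,0,0]],[-1,[0,0,0],[0,0,0]]]'; python3 - <<'E'
from h import *
from plant import cams
import cv2
A=cams.snapshot("top")["img"];a=A[:,:,::-1];b=cams.snapshot("side")["img"][:,:,::-1]
k=A.astype(int);print((k[...,0]-k[...,2])[205:211,244:254])
f=lambda i,x,y,w,h,s:cv2.resize(i[y:y+h,x:x+w],(w*s,h*s),interpolation=cv2.INTER_LINEAR)
cv2.imwrite("pics/g4.png",np.hstack([f(a,238,180,66,50,6),f(b,290,190,66,50,6)]))
E
```

```text
clock: 16.42
tool_pos: [0.6414, -0.0861, 0.2286]
eef_rot: [0.6, 0.8, -0.001, 0.002]
contact_force: [-0.2, 0.6, -0.2]
opening: 0.997
finger_force: 0.0
[[-4  0  4  3  4  3 11 35 53 68]
 [-6 -3  2  5  4 30 62 79 92 96]
 [-6 -5  1  4  4 53 90 93 92 90]
 [-4 -6  0  2  4 43 81 80 69 53]
 [-2 -7 -2  3  4 21 43 39 24  7]
 [-1 -6 -3  1  3  4  3  5  4  4]]
```

View pics/g4.png

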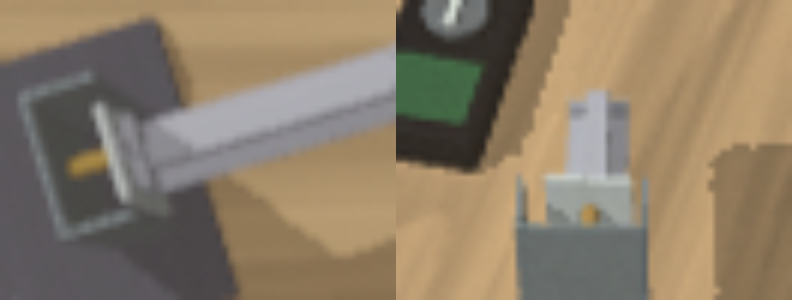

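The bracket hangs level on the upright (top half: rib from (150,150) to (395,90)). The stud tail at (85,162) is the same as at the start, so the stud is out and the gripper is clear.

```bash
python3 -c "
from plant import r
print(r.finish_job())"
```

```text
the job is handed in; nothing more can be done
None
```

The long bracket is hooked in the two slots below the stud and pressed home; the pictures show the stud back out, the gripper is clear, and the job was handed in at about 16.5 s (no verdict was shown).

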